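# Walk a heavy fixture block up to its stop bar and bolt it in

## Robot

A 7-joint arm with a two-finger parallel gripper is mounted at the origin on the work surface; the furniture and walls round the work are solid. World frame = base frame: x ahead of the robot, y to its left, z up, the work surface at z = 0. Lengths are in m, angles in degrees, forces in N, time in s.
With the tool pointing down it reaches from about 0.4 to 0.75 m from the base axis. Payload 19.5 kg.
Tool frame: the origin (TCP) lies on the centre line of the jaws, within the pads' length; the fingertips stand 25 mm ahead of it and the grasp point (between the pads) lies 6 mm ahead of it; z points along the fingers, y is the line along which they close (so a half turn about z gives the same grasp; the last joint's range is limited). The gripper opens to 85 mm and grips with 20 to 120 N. Pads are 22 mm wide; open, the fingers measure 114 mm over their backs; the gripper's body (76 mm by 85 mm) begins 54 mm behind the grasp point. The pads swing forward as they close: fully open they stand 13 mm farther back than shut.
Start: joints at [-69.54, 40.479, -1.581, 85.061, 1.261, 54.483, -4.326], TCP at [0.223, 0.53, 0.256] pointing down, gripper open.
Joint ranges: [-155.06, 155.06], [-18.47, 123.98], [-90, 86.84], [0, 140.48], [-83.41, 263.41], [0, 116], [-161.91, 161.91]. Speed limits (degrees/s): [108.29, 108.29, 147.25, 147.25, 172.46, 172.46, 172.46].

## Interface

Orientations are given as [roll, pitch, yaw] about the fixed x, y, z axes, in that order (R = Rz(yaw) Ry(pitch) Rx(roll)).
In Python, from cell import env gives the robot as it stands. The module is installed in compiled form; this text tells all that it offers.
- The arm moves only by the tool carry_out, never from a script. Its argument "deltas" is a list of rows, each a list of 5 numbers: the closure, from -1 (fully open) to 1 (shut), so that 0 is half open, then the shift along the tool's x, y, z normalised to -1 to 1, where 1 is 250 mm, then the turn about the tool's z normalised to -1 to 1, where 1 is pi/2 rad. A call has 1 to 10 rows; each row is the pose to reach, as a shift and turn from the pose commanded when the call began, along the tool's axes at that moment; what a row does not reach only later rows make up. A row lasts 1/8 s, in which the tool goes at most 62.5 mm and 10.7 degrees, less where a joint would pass 70% of its speed; a pose out of reach is approached as far as the arm can. A call with a number of a shift or a turn outside -1 to 1 is refused whole. A call with a gripper value outside its range is refused whole. The fingers move at their own pace and stop on an object; "grip_force" is the grip in N (left out, the last holds). Time passes only in rows, so rows that repeat a pose let the fingers close. It gives the time, the measured TCP pose, the force, the opening and the grip force at its end, in the units of the state.
- env.get_state(): the state, without advancing time (a new reading comes with each control period).
- env.grab_frame(name): name is "scene" or "top" or "wrist"; returns a dict with "color" (480x640x3 uint8, red, green, blue), "z_map" (480x640 float32, m along the optical axis (not along the pixel's ray), 0 where there is no reading), "fov_y" (degrees; the focal length in pixels is half the picture's height over the tangent of half this angle, whatever the lens; pixels are square), "cx", "cy" (the principal point, pixels), "R" (3x3) and "t" (3): a world point X has camera coordinates R X + t; the wrist camera has in their place "mount" (4x4, takes a point from camera to tool coordinates, whose origin is the TCP and whose axes are the flange's). Camera axes: x right, y down, z forward; pixel columns grow to the right and rows downward; lengths in m; the calibration is good to about 2 mm. A picture is of the moment at which its call begins: read the wrist's pose just before it.
- env.sign_off(): hands the job in; it is judged then, once.
The state is a dict: "time": time; "joint_pos": joint angles; "qd": joint speeds; "tau": joint torques, N m; "eef_pos": TCP position; "tcp_rot": TCP orientation; "wrist_force": force on the tool from outside, world axes, zero at the start; "ft_torque": the same for the moment, N m; "finger_gap": opening from 0.0 (shut) to 1.0 (fully open); "finger_force": force on a finger pad.
Only numpy, scipy, OpenCV 4.12 (cv2) and the standard library are available. Lean on these libraries where they do the work, as an engineer would, in place of code of your own. Each camera call takes 0.05 s, during which the arm holds its last target. There are 200 camera calls.

## Task

Walk the heavy metal block forward, away from the robot, until its far face sits flush against the stop bar along its whole length, roughly in the middle of the bar; then slide the bolt fully home across the block's near face and let go. Pushed square on, the block takes more force than it may get: never press on it with more than 26 N, so push its ends by turns and let it swing ahead. Keep it flat on the table and do not disturb the coupling, the tin of nuts or the flap disc standing beyond the work.

Things in the scene. Friction and masses are not known exactly. Their poses are not given: they have to be found in the camera images.
- block: Plain grey metal block, 4.5 to 5.1 kg, 95 mm deep (x), 190 mm long (y), 45 mm high, dark round recess on top. Origin: centre of its underside; +x points at the stop bar, z up. Stands on four 20 mm feet, 6 mm high, at x +-18, y +-45 mm. Pushed square on it takes 26 to 33 N; its near face at y = +-85 mm takes 12 to 16 N and pivots it on the far feet.
- far_left (a point): Middle of the left upright edge of the block's far face (x +47.5, y +95, z 25 mm in the block's frame). As the right end is pushed ahead, this end swings back by about a third of that advance.
- far_right (a point): Middle of the right upright edge of the block's far face (x +47.5, y -95, z 25 mm in the block's frame). Swings back likewise as the left end is pushed ahead.
- stop: Fixed dark steel stop bar, 25 mm deep (its x), 220 mm long (its y), 40 mm high, screwed to the table. Origin: centre of its underside; x away from the robot, y to the left. A flat 6 mm strap runs from its left end towards the robot (y = 130 to 166, x = -140 to +13 mm) and carries the bolt's guide, 32 x 32 mm, 40 mm high, centred at x = -119.5, y = 148 mm.
- stop_face (a point): Centre of the stop bar's near face, 20 mm above the table; axes as stop. The block's far face must come flush against this face (x = 0 here).
- bolt (a joint): Slide bolt: steel bar 14 mm wide, 160 mm long, 14 to 30 mm above the table, sliding along the stop's y at x = -119.5 mm of the stop. In m: 0 = fully home, its end reaching to y = +40 mm, across the near face of a seated block with 5 mm of play; grows as it is withdrawn to the left (+y). Starts withdrawn by 0.075 to 0.1; about 3 N moves it; it stays where left.
- bolt_knob (a point): The bolt's upright round pin, 14 mm thick, at its left end, 28 to 62 mm above the table; this point is on its axis 45 mm above the table, at y = 193 mm of the stop plus the bolt's joint value.
- coupling: Grey threaded pipe coupling with green cap, 42 mm across, 42 mm tall, standing on end. Bystander. Origin under its centre.
- nut_tin: Round grey tin of nuts, 86 mm across, 42 mm tall. Bystander. Origin under its centre.
- flap_disc: Brown flap disc, 116 mm across, 22 mm thick, lying flat. Bystander. Origin under its centre.

How it is judged (in metres and radians):
On the way, in this order (a step that is already met when the one before it is completed fails the run):
1. the block is flush against the stop bar at both ends (within 3 mm) and within 20 mm of the bar's middle (x of each of far_left, far_right in the frame of stop_face above -0.003 m and y of block in the frame of stop_face between -0.02 and 0.02 m), for 0.2 s.
2. the bolt is slid home (within 12 mm of its end) (value of joint bolt below 0.012 m), for 0.2 s.
At the end, for the whole second after the job is handed in: Both ends of the block's far face are within 3 mm of the stop bar's near face, the block's middle is within 20 mm of the bar's middle, the block is flat and at rest, and the bolt is within 12 mm of fully home (all of step 1 and value of joint bolt below 0.012 m and linear speed of block below 0.01 m/s and angle between block's own z axis and vertical below 0.03 rad); the robot touches nothing.
It fails at once if the robot presses on the block with more than 26 N (contact force between any of the fingers, the arm and block above 26 N).
It fails at once if the block is lifted by 10 mm or tipped by more than 0.1 rad (angle between block's own z axis and vertical above 0.1 rad or height (world z) of block above 0.01 m).
It fails at once if the coupling, the tin or the flap disc is moved by more than 20 mm (distance of any of coupling, nut_tin, flap_disc from where it was at the start of the episode above 0.02 m).
It also fails if it takes over 72 s, if anything falls off the work surface, if the arm or the gripper's body presses on something with over 40 N, if the wrist force passes 120 N, or if a joint passes its speed limit or range.

## Working session

There is one attempt and no reset: what is moved stays moved. The work goes in short steps, Python scripts to look and compute and a tool call to move; the robot and the scene stay as the last step left them, time stands still between calls to the robot, and variables do not carry over. Pictures are saved under pics/ and viewed, at most 10 in all, crops included, and the job is handed in when it is done.

Besides the shell and the picture viewer there is one more tool, called after ">>>" as a command line: name --pt "numbers of a row" for each row, then --argument value for the rest. carry_out: Moves the arm, as the interface text tells. Scaled input: -1 to 1 covers 250 mm each way for a shift and pi/2 rad each way for a turn. Its arguments: {"type":"object","properties":{"deltas":{"type":"array","items":{"type":"array","items":{"type":"number"}}},"grip_force":{"type":"number"}},"required":["deltas"]}

```bash
mkdir -p pics; cat > h.py <<'E'
import numpy as np, cv2
from cell import env
def K(f):
    fl=240/np.tan(np.radians(f["fov_y"])/2); return fl,f["cx"],f["cy"]
def pts(f):
    fl,cx,cy=K(f); z=f["z_map"]; v,u=np.mgrid[0:480,0:640]
    c=np.stack([(u-cx)/fl*z,(v-cy)/fl*z,z],-1)
    return (c-f["t"])@f["R"]
def save(n,im): cv2.imwrite("pics/"+n+".png",im[:,:,::-1])
E
python3 - <<'E'
from h import *
s=env.get_state(); print(s)
f=env.grab_frame("top"); save("top0",f["color"]); np.savez("top0.npz",**f)
print(f["fov_y"],f["cx"],f["cy"],f["R"],f["t"])
E
```

```text
{'time': 0.0, 'joint_pos': array([-69.53656174,  40.51398798,  -1.58402362,  85.08416222,
         1.26002234,  54.48243185,  -4.32408957]), 'qd': array([ 0.06167842, -0.03793989,  0.01096844,  0.05009639,  0.0313665 ,
        0.0098142 ,  0.02919458]), 'tau': array([ 4.97242927e-04, -8.83228612e+01,  1.23492703e+00, -2.36169738e+01,
        1.69913576e-02,  6.62354098e-03, -2.75016924e-05]), 'eef_pos': array([0.2232018 , 0.52965298, 0.25582753]), 'tcp_rot': array([-1.79936706e+02,  5.58023811e-04,  1.57150076e+02]), 'wrist_force': array([0.15538809, 1.16206909, 0.0998684 ]), 'ft_torque': array([-0.01416319, -0.00464315,  0.01907597]), 'finger_force': 0.0, 'finger_gap': 1.00008742947111}
46.383935448998855 321.4023042169531 241.77342045613057 [[-0.00782667 -0.99986717 -0.01429611]
 [-0.99180073  0.00958558 -0.12743404]
 [ 0.12755415  0.01318151 -0.99174401]] [-0.10619385  0.59866356  1.39750216]
```

View pics/top0.png

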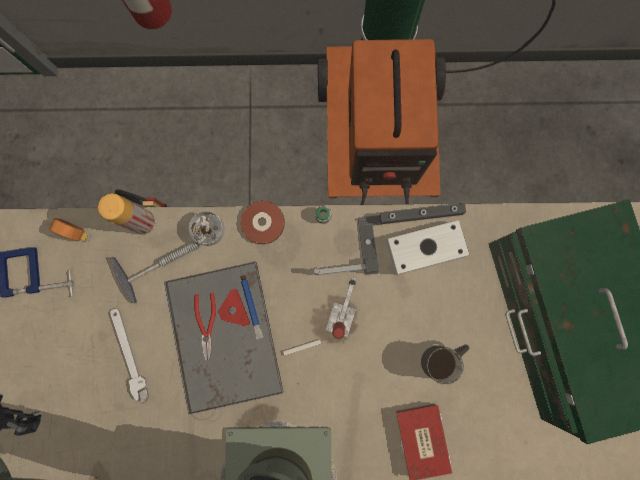

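The top view shows the light block at about (428,247) and the dark bar at (424,213). The bolt runs left from its guide at (368,245) to a knob near (317,270). The disc, the tin and the coupling (322,214) lie beyond.

```bash
cat >> h.py <<'E'
def rect(P):
    r=cv2.minAreaRect((P[:,:2]*1000).astype(np.float32)); return r, cv2.boxPoints(r).round(1).tolist()
E
python3 - <<'E'
from h import *
f=dict(np.load("top0.npz")); P=pts(f); c=f["color"].astype(int)
def show(n,m):
    p=P[m]; print(n,m.sum(),"z med",np.median(p[:,2]).round(4)); print(rect(p)); return p
w=np.zeros((480,640),bool)
roi=w.copy(); roi[190:300,290:490]=1
print("table z",np.median(P[300:310,430:480,2]))
m=roi&(P[:,:,2]>.035)&(P[:,:,2]<.06)
n,l,st,ce=cv2.connectedComponentsWithStats(m.astype(np.uint8),connectivity=4)
for i in range(1,n):
    if st[i,4]>60: print(st[i],ce[i]); show(i,l==i)
br=roi&(c.min(2)>140)&(abs(c[:,:,0]-c[:,:,2])<25)
n,l,st,ce=cv2.connectedComponentsWithStats(br.astype(np.uint8),connectivity=4)
i=1+np.argmax(st[1:,4]); show("bright",l==i)
m=roi.copy(); m[:,350:]=0; m&=(P[:,:,2]>.012)
for v,u in [(270,315),(270,318),(269,322),(268,340),(272,316),(266,356)]: print(v,u,P[v,u].round(4),c[v,u])
crop=cv2.resize(f["color"][190:300,290:490],None,fx=4,fy=4,interpolation=cv2.INTER_CUBIC); save("crop0",crop)
E
```

```text
table z 0.00017472290013910384
[380 203  86  19 793] [422.58385876 212.14249685]
1 793 z med 0.0403
(((671.8273315429688, -372.4135437011719), (26.081754684448242, 219.81704711914062), 6.002384185791016), [[647.4000244140625, -264.5], [670.4000244140625, -483.1000061035156], [696.2999877929688, -480.3999938964844], [673.2999877929688, -261.70001220703125]])
[315 206  16  16 119] [322.57142857 212.97478992]
2 119 z med 0.0419
(((672.4169921875, -114.81090545654297), (36.31121826171875, 38.339561462402344), 49.478355407714844), [[646.0, -116.19999694824219], [675.2000122070312, -141.10000610351562], [698.7999877929688, -113.5], [669.5999755859375, -88.5999984741211]])
[ 387  220   82   54 2780] [427.54100719 246.5057554 ]
3 2780 z med 0.0449
(((583.0007934570312, -382.0948486328125), (95.3788070678711, 191.341064453125), 14.239385604858398), [[513.2000122070312, -301.1000061035156], [560.2999877929688, -486.6000061035156], [652.7999877929688, -463.1000061035156], [605.7000122070312, -277.6000061035156]])
[365 258  14  14 154] [371.47402597 264.51298701]
5 154 z med 0.0406
(((537.563110
[... 437 characters left out ...]
00610351562], [503.70001220703125, -197.89999389648438], [507.6000061035156, -186.6999969482422], [451.70001220703125, -167.39999389648438]])
bright 2104 z med 0.045
(((543.8871459960938, -290.4149169921875), (116.23736572265625, 394.6864013671875), 22.502124786376953), [[414.70001220703125, -130.3000030517578], [565.7000122070312, -495.0], [673.0999755859375, -450.5], [522.0999755859375, -85.9000015258789]])
270 315 [ 0.5236 -0.0951  0.0611] [149 144 135]
270 318 [ 0.5237 -0.1026  0.0586] [154 149 140]
269 322 [ 0.5281 -0.1123  0.0337] [146 143 133]
268 340 [ 0.5304 -0.1583  0.0325] [155 151 141]
272 316 [ 0.5184 -0.0977  0.0633] [153 149 141]
266 356 [ 0.535  -0.1992  0.0334] [156 150 141]
```

View pics/crop0.png

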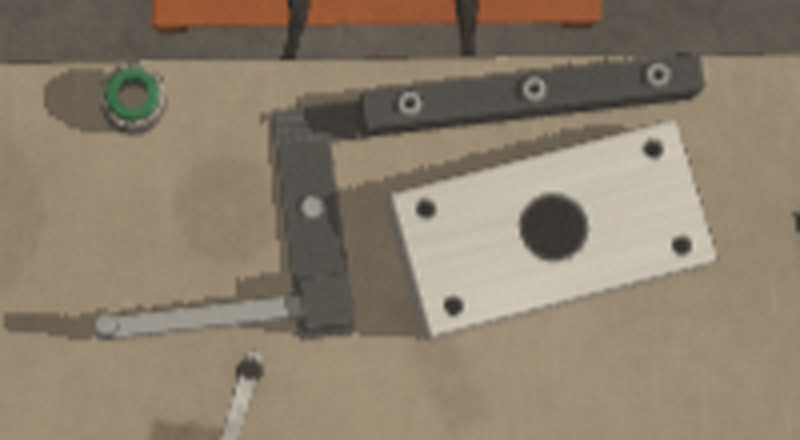

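```bash
cat >> h.py <<'E'
S0=np.array([.6718,-.3724]); YS=6.0
a=np.radians(YS); SX=np.array([np.cos(a),np.sin(a)]); SY=np.array([-SX[1],SX[0]])
F0=S0-.0125*SX
def loc(p): d=np.asarray(p)[...,:2]-F0; return np.stack([d@SX,d@SY],-1)   # stop_face frame
def wor(x,y): return F0+x*SX+y*SY
def go(xy,z,yaw=None,p=None,y0=None):
    s=env.get_state(); p=s["eef_pos"] if p is None else np.array(p); y0=s["tcp_rot"][2] if y0 is None else y0
    c,n=np.cos(np.radians(y0)),np.sin(np.radians(y0))
    d=np.array([xy[0]-p[0],xy[1]-p[1]]); 
    t=0 if yaw is None else -((yaw-y0))/90
    print("shift",np.round([(d@[c,n])/.25,(d@[n,-c])/.25,-(z-p[2])/.25,t],3), "dist",np.linalg.norm(d).round(3))
def blk(f):
    P=pts(f); m=(P[:,:,2]>.035)&(P[:,:,2]<.055)&(f["color"].min(2)>100); m[:200]=0;m[:,:380]=0;m[300:]=0;m[:,485:]=0
    n,l,st,ce=cv2.connectedComponentsWithStats(m.astype(np.uint8),connectivity=4)
    i=1+np.argmax(st[1:,4]); (r,b)=rect(P[l==i]); b=loc(np.array(b)/1000)*1000
    print("block area",st[i,4],"size",np.round(r[1],1)); 
    o=b[np.argsort(b[:,0])]; print("near",o[:2].round(1).tolist(),"far",o[2:].round(1).tolist(),"ctr",b.mean(0).round(1))
E
python3 - <<'E'
from h import *
f=dict(np.load("top0.npz")); P=pts(f); blk(f)
for n,(a,b,c,d) in dict(mug=(335,390,415,475),clamp=(275,345,320,360),all_left=(240,420,80,320),box=(195,440,490,640)).items():
    q=P[a:b,c:d].reshape(-1,3); q=q[q[:,2]>.03]; print(n,q.min(0).round(3),q.max(0).round(3))
print("via"); go((.47,.10),.256,97)
print("knob loc",loc([.521,-.0965]), "start L", wor(-.16,.072), "R",wor(-.125,-.075))
E
```

```text
block area 2489 size [ 95.3 191. ]
near [[-137.7, 87.2], [-110.3, -101.9]] far [[-43.4, 100.8], [-16.0, -88.2]] ctr [-76.8  -0.5]
mug [ 0.249 -0.467  0.03 ] [ 0.415 -0.13   1.461]
clamp [ 0.36  -0.196  0.031] [ 0.506 -0.13   1.461]
all_left [ 0.173 -0.13   0.03 ] [0.605 0.292 1.461]
box [ 0.149 -0.799  0.03 ] [ 0.656 -0.13   1.461]
via
shift [-1.577e+00 -1.200e+00 -1.000e-03  6.680e-01] dist 0.496
knob loc [-0.1086345   0.29015148] start L [ 0.49271892 -0.31882558] R [ 0.54289287 -0.46136181]
```

>>> carry_out --pt "1 -0.12 -0.1 0 0.1" --pt "1 -0.3 -0.23 0 0.2" --pt "1 -0.5 -0.38 0 0.3" --pt "1 -0.7 -0.53 0 0.4" --pt "1 -0.88 -0.67 0 0.5" --pt "1 -1 -0.76 0 0.6" --pt "1 -1 -0.76 0 0.6"

```text
time: 0.92
eef_pos: [0.3809, 0.2556, 0.2563]
tcp_rot: [-180.0, 0.1, 102.8]
wrist_force: [0.4, 1.2, -0.0]
finger_gap: -0.003
finger_force: 0.0
```

```bash
python3 - <<'E'
from h import *
f=dict(np.load("top0.npz")); P=pts(f)
for n,(a,b,c,d) in dict(mug=(335,390,415,475),clamp=(275,345,320,360),left=(260,420,160,280),box=(195,440,490,640)).items():
    q=P[a:b,c:d].reshape(-1,3); q=q[(q[:,2]>.03)&(q[:,2]<1)]; print(n,q.min(0).round(3),q.max(0).round(3))
s=env.get_state(); print(s["eef_pos"],s["tcp_rot"],s["joint_pos"])
go((.46,-.03),.256,50); go(wor(-.17,.072),.256,6)
E
```

```text
mug [ 0.249 -0.467  0.03 ] [ 0.339 -0.36   0.103]
clamp [ 0.36  -0.196  0.031] [ 0.506 -0.136  0.199]
left [ 0.173 -0.     0.03 ] [0.548 0.292 0.037]
box [ 0.149 -0.799  0.03 ] [ 0.656 -0.541  0.305]
[0.38090596 0.25561946 0.25625   ] [-1.79995010e+02  6.03989706e-02  1.02823746e+02] [-44.86629036  31.54274632  11.70239001 108.38462723  -9.22384325
  41.00292461 -15.04145173]
shift [-1.184e+00  5.500e-02  1.000e-03  5.870e-01] dist 0.296
shift [-2.335e+00 -1.140e-01  1.000e-03  1.076e+00] dist 0.584
```

>>> carry_out --pt "1 -0.12 0 0 0.1" --pt "1 -0.32 0 0 0.2" --pt "1 -0.55 0 0 0.3" --pt "1 -0.78 0 0 0.4" --pt "1 -0.95 0 0 0.5" --pt "1 -1.0 0 0 0.58" --pt "1 -1.0 0 0 0.58"

```text
time: 1.8
eef_pos: [0.4368, 0.0145, 0.2561]
tcp_rot: [-180.0, 0.0, 51.0]
wrist_force: [-0.3, 1.1, 0.2]
finger_gap: 0.001
finger_force: 0.0
```

```bash
python3 - <<'E'
from h import *
f=dict(np.load("top0.npz")); P=pts(f)
q=P[275:345,320:360].reshape(-1,3); q=q[(q[:,2]<1)]
for h in (.06,.09,.12,.15): r=q[q[:,2]>h]; print(h,r.min(0).round(3),r.max(0).round(3))
s=env.get_state(); print(s["eef_pos"],s["tcp_rot"],s["joint_pos"])
go(wor(-.17,.072),.256,6)
E
```

```text
0.06 [ 0.36  -0.168  0.06 ] [ 0.397 -0.136  0.199]
0.09 [ 0.36  -0.168  0.092] [ 0.397 -0.136  0.199]
0.12 [ 0.36  -0.164  0.121] [ 0.393 -0.136  0.199]
0.15 [ 0.36  -0.163  0.151] [ 0.389 -0.136  0.199]
[0.43675892 0.01452904 0.25607033] [-1.79983561e+02  2.98550815e-02  5.10346155e+01] [-20.75639448  31.44556047  24.54783381 112.54411382 -19.64677909
  40.08769858 -23.14951183]
shift [-0.924  0.984  0.     0.5  ] dist 0.338
```

>>> carry_out --pt "1 -0.1 0.1 0 0.1" --pt "1 -0.25 0.27 0 0.2" --pt "1 -0.42 0.45 0 0.3" --pt "1 -0.6 0.64 0 0.4" --pt "1 -0.77 0.82 0 0.5" --pt "1 -0.88 0.94 0 0.5" --pt "1 -0.92 0.98 0 0.5" --pt "1 -0.92 0.98 0 0.5"

```text
time: 2.8
eef_pos: [0.4825, -0.3178, 0.2559]
tcp_rot: [-180.0, 0.0, 6.1]
wrist_force: [-0.7, -0.1, 0.0]
finger_gap: 0.0
finger_force: 0.0
```

```bash
python3 - <<'E'
from h import *
s=env.get_state(); print(s["eef_pos"],s["tcp_rot"],s["joint_pos"], loc(s["eef_pos"]))
go(wor(-.165,.072),.036,6)
f=env.grab_frame("wrist"); save("w0",f["color"]); print(f["mount"],f["fov_y"])
E
```

```text
[ 0.48248156 -0.3177795   0.2559116 ] [-1.79950024e+02  2.34122660e-02  6.11504663e+00] [ 14.16909685  44.84622569  34.12152677  85.03903069 -27.59966633
  58.70232837 -28.83915218] [-0.17007194  0.07411045]
shift [0.02  0.008 0.88  0.001] dist 0.005
[[-6.51844482e-04 -9.59652722e-01 -2.81187175e-01  7.12568425e-02]
 [ 9.99999607e-01 -4.56626429e-04 -7.59783693e-04 -2.08603873e-04]
 [ 6.00730994e-04 -2.81187560e-01  9.59652643e-01 -1.17501325e-01]
 [ 0.00000000e+00  0.00000000e+00  0.00000000e+00  1.00000000e+00]] 71.02929290848525
```

View pics/w0.png

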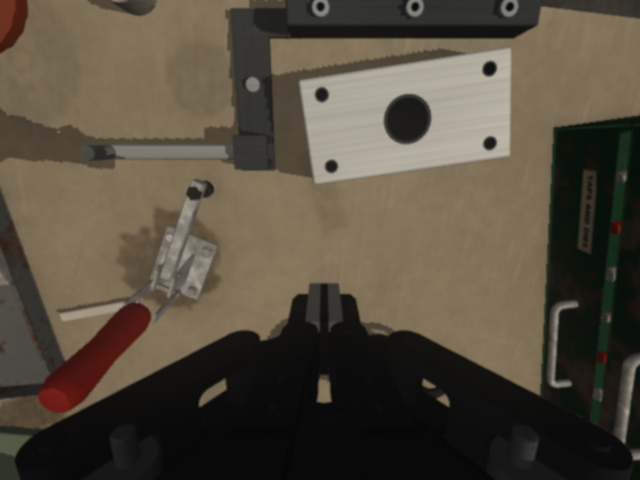

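The wrist view shows the block at (408,117), the bar above it and the shut fingers at (322,300). They are lined up with the block's left end.

>>> carry_out --pt "1 0 0 0.2 0" --pt "1 0.02 0 0.42 0" --pt "1 0.02 0 0.62 0" --pt "1 0.02 0 0.78 0" --pt "1 0.02 0 0.86 0" --pt "1 0.02 0 0.88 0" --pt "1 0.02 0 0.88 0"

```text
time: 3.72
eef_pos: [0.4876, -0.3182, 0.0374]
tcp_rot: [180.0, -0.1, 6.0]
wrist_force: [0.7, 0.4, -1.1]
finger_gap: -0.0
finger_force: 0.0
```

>>> carry_out --pt "1 0.008 0 0 0" --pt "1 0.016 0 0 0" --pt "1 0.024 0 0 0" --pt "1 0.032 0 0 0" --pt "1 0.04 0 0 0" --pt "1 0.048 0 0 0" --pt "1 0.056 0 0 0"

```text
time: 4.6
eef_pos: [0.5011, -0.3167, 0.0363]
tcp_rot: [180.0, 0.0, 6.0]
wrist_force: [0.2, -0.1, -0.3]
finger_gap: 0.0
finger_force: 0.0
```

>>> carry_out --pt "1 0.006 0 0 0" --pt "1 0.012 0 0 0" --pt "1 0.018 0 0 0" --pt "1 0.024 0 0 0" --pt "1 0.03 0 0 0" --pt "1 0.036 0 0 0" --pt "1 0.042 0 0 0"

```text
time: 5.48
eef_pos: [0.508, -0.315, 0.0359]
tcp_rot: [-179.8, 0.4, 5.9]
wrist_force: [-25.4, 7.3, 11.3]
finger_gap: -0.002
finger_force: 11.5
```

```bash
python3 - <<'E'
from h import *
f=env.grab_frame("top"); blk(f); s=env.get_state(); print(s["wrist_force"],s["ft_torque"],s["eef_pos"],loc(s["eef_pos"]))
P=pts(f); print(P[245,365:372].round(3))
w=env.grab_frame("wrist"); save("w1",w["color"])
E
```

```text
block area 1307 size [ 95.1 190. ]
near [[-132.1, 88.8], [-112.4, -100.2]] far [[-37.6, 98.7], [-17.8, -90.3]] ctr [-75.   -0.8]
[-23.73497932   7.78548597  11.97583479] [1.58812375 4.67511257 0.30933534] [ 0.50833536 -0.31494546  0.03591834] [-0.14406353  0.07422651]
[[ 0.592 -0.225  0.006]
 [ 0.592 -0.227  0.006]
 [ 0.592 -0.23   0.004]
 [ 0.592 -0.233  0.006]
 [ 0.593 -0.236  0.001]
 [ 0.593 -0.238  0.001]
 [ 0.591 -0.24   0.012]]
```

View pics/w1.png

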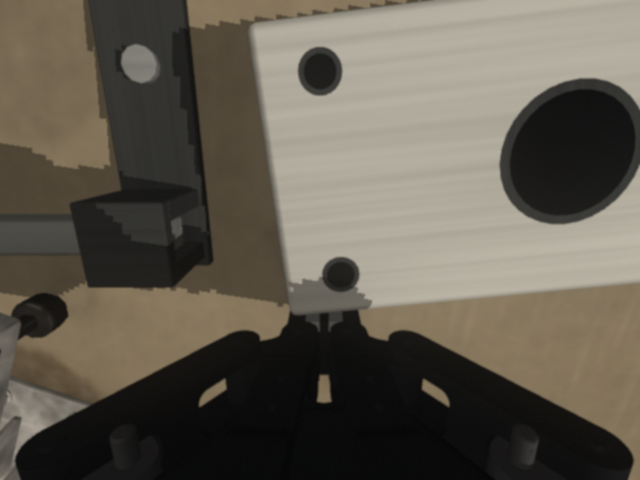

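Contact is made: the left end moved 5.8 mm ahead and the right 2 mm back. The force is too near the limit, because the contact point also slides sideways. I'll back off, raise the tool a little and push along the arc.

>>> carry_out --pt "1 -0.012 0 0 0" --pt "1 -0.028 0 -0.012 0" --pt "1 -0.028 -0.012 -0.012 0" --pt "1 -0.024 -0.012 -0.012 0" --pt "1 -0.02 -0.012 -0.012 0" --pt "1 -0.016 -0.012 -0.012 0"

```text
time: 6.32
eef_pos: [0.5073, -0.3131, 0.0393]
tcp_rot: [180.0, 0.0, 6.0]
wrist_force: [0.8, 0.4, 0.0]
finger_gap: 0.001
finger_force: 0.0
```

>>> carry_out --pt "1 0.004 -0.002 0 0" --pt "1 0.008 -0.004 0 0" --pt "1 0.012 -0.006 0 0"

```text
time: 6.7
eef_pos: [0.5083, -0.3125, 0.0393]
tcp_rot: [179.9, 0.2, 5.9]
wrist_force: [-12.1, -5.2, 2.0]
finger_gap: 0.002
finger_force: 6.4
```

>>> carry_out --pt "1 0.004 -0.001 0 0" --pt "1 0.008 -0.003 0 0" --pt "1 0.012 -0.005 0 0"

```text
time: 7.08
eef_pos: [0.5109, -0.3108, 0.0393]
tcp_rot: [180.0, 0.2, 5.9]
wrist_force: [-13.9, -4.0, 4.9]
finger_gap: 0.0
finger_force: 7.1
```

>>> carry_out --pt "1 0.006 -0.003 -0.001 0" --pt "1 0.012 -0.006 -0.002 0" --pt "1 0.018 -0.009 -0.003 0" --pt "1 0.024 -0.011 -0.004 0" --pt "1 0.03 -0.014 -0.005 0"

```text
time: 7.7
eef_pos: [0.5185, -0.3058, 0.0399]
tcp_rot: [-180.0, 0.2, 5.9]
wrist_force: [-8.3, -2.5, -6.6]
finger_gap: -0.002
finger_force: 4.2
```

>>> carry_out --pt "1 0.006 -0.003 0.002 0" --pt "1 0.012 -0.006 0.003 0" --pt "1 0.018 -0.008 0.003 0" --pt "1 0.024 -0.011 0.003 0" --pt "1 0.03 -0.014 0.003 0"

```text
time: 8.32
eef_pos: [0.5248, -0.3022, 0.0398]
tcp_rot: [180.0, 0.2, 5.9]
wrist_force: [-15.8, -3.3, 7.0]
finger_gap: 0.0
finger_force: 8.0
```

```bash
python3 - <<'E'
from h import *
f=env.grab_frame("top"); blk(f); s=env.get_state(); print(s["wrist_force"],s["eef_pos"],loc(s["eef_pos"]))
E
```

```text
block area 1070 size [94.9 96.4]
near [[-122.9, -92.9], [-118.3, 3.5]] far [[-28.1, -97.5], [-23.4, -1.2]] ctr [-73.2 -47. ]
[-15.07524875  -3.60402871   6.7713967 ] [ 0.52502505 -0.30211093  0.0397651 ] [-0.12612369  0.08524618]
```

>>> carry_out --pt "1 -0.04 0 0 0" --pt "1 -0.088 0.05 0 0" --pt "1 -0.088 0.25 0 0" --pt "1 -0.088 0.48 0 0" --pt "1 -0.088 0.62 0 0" --pt "1 -0.088 0.67 0 0" --pt "1 -0.076 0.67 0 0" --pt "1 -0.068 0.67 0 0" --pt "1 -0.062 0.67 0 0" --pt "1 -0.056 0.67 0 0"

```text
time: 9.62
eef_pos: [0.5307, -0.4689, 0.04]
tcp_rot: [180.0, -0.0, 6.0]
wrist_force: [-0.5, 0.6, -0.4]
finger_gap: -0.003
finger_force: 0.0
```

```bash
python3 - <<'E'
from h import *
s=env.get_state(); print(s["wrist_force"],s["eef_pos"],loc(s["eef_pos"]))
E
```

```text
[-0.51168636  0.55496476 -0.41693887] [ 0.53074778 -0.46891979  0.03999823] [-0.13786859 -0.08124707]
```

>>> carry_out --pt "1 0.004 0 0 0" --pt "1 0.008 0 0 0" --pt "1 0.012 0 0 0" --pt "1 0.016 0.001 0 0" --pt "1 0.02 0.002 0 0" --pt "1 0.024 0.004 0 0" --pt "1 0.028 0.006 0 0"

```text
time: 10.5
eef_pos: [0.5358, -0.4701, 0.0398]
tcp_rot: [-179.9, 0.2, 5.9]
wrist_force: [-14.0, 5.0, 8.5]
finger_gap: 0.001
finger_force: 6.7
```

>>> carry_out --pt "1 0.005 0.002 -0.002 0" --pt "1 0.01 0.005 -0.002 0" --pt "1 0.016 0.007 -0.002 0" --pt "1 0.022 0.01 -0.002 0" --pt "1 0.028 0.012 -0.002 0" --pt "1 0.034 0.015 -0.002 0"

```text
time: 11.25
eef_pos: [0.5442, -0.4733, 0.0399]
tcp_rot: [-179.9, 0.2, 5.9]
wrist_force: [-13.2, 2.8, 2.7]
finger_gap: -0.001
finger_force: 6.7
```

>>> carry_out --pt "1 0.006 0.003 0 0" --pt "1 0.012 0.006 0 0" --pt "1 0.018 0.009 0 0" --pt "1 0.024 0.011 0 0" --pt "1 0.03 0.013 0 0" --pt "1 0.036 0.016 0 0" --pt "1 0.042 0.019 0 0"

```text
time: 12.12
eef_pos: [0.5552, -0.4769, 0.0399]
tcp_rot: [-179.9, 0.2, 5.9]
wrist_force: [-13.6, 4.0, 3.4]
finger_gap: 0.002
finger_force: 6.3
```

```bash
python3 - <<'E'
from h import *
f=env.grab_frame("top"); blk(f); s=env.get_state(); print(s["wrist_force"],s["eef_pos"],loc(s["eef_pos"])); save("t2",f["color"][180:320,280:520])
E
```

```text
block area 1729 size [ 90.  190.8]
near [[-121.5, 85.9], [-92.1, -102.6]] far [[-32.5, 99.8], [-3.2, -88.7]] ctr [-62.3  -1.4]
[-12.8219217    2.5353183    2.94313764] [ 0.55542986 -0.47688257  0.03986572] [-0.11415406 -0.09174621]
```

>>> carry_out --pt "1 -0.08 0 0 0" --pt "1 -0.16 -0.05 0 0" --pt "1 -0.16 -0.25 0 0" --pt "1 -0.16 -0.46 0 0" --pt "1 -0.16 -0.59 0 0" --pt "1 -0.16 -0.63 0 0" --pt "1 -0.145 -0.63 0 0" --pt "1 -0.132 -0.63 0 0" --pt "1 -0.12 -0.63 0 0"

```text
time: 13.3
eef_pos: [0.5113, -0.3239, 0.0402]
tcp_rot: [180.0, 0.0, 5.9]
wrist_force: [-0.2, -0.2, -1.0]
finger_gap: 0.003
finger_force: 0.0
```

>>> carry_out --pt "1 0.004 0 0 0" --pt "1 0.008 0 0 0" --pt "1 0.012 0 0 0" --pt "1 0.016 -0.001 0 0" --pt "1 0.02 -0.002 0 0" --pt "1 0.024 -0.004 0 0"

```text
time: 14.05
eef_pos: [0.5168, -0.3216, 0.0403]
tcp_rot: [180.0, 0.0, 5.9]
wrist_force: [-4.5, -3.3, 1.0]
finger_gap: 0.001
finger_force: 2.8
```

>>> carry_out --pt "1 0.004 -0.001 0 0" --pt "1 0.008 -0.003 0 0" --pt "1 0.012 -0.005 0 0" --pt "1 0.017 -0.007 0 0" --pt "1 0.022 -0.009 0 0" --pt "1 0.028 -0.012 0 0"

```text
time: 14.8
eef_pos: [0.5212, -0.3186, 0.0403]
tcp_rot: [-180.0, 0.3, 5.9]
wrist_force: [-16.8, -2.5, 7.3]
finger_gap: 0.001
finger_force: 8.8
```

>>> carry_out --pt "1 0.006 -0.003 -0.002 0" --pt "1 0.012 -0.005 -0.002 0" --pt "1 0.018 -0.007 -0.002 0" --pt "1 0.024 -0.009 -0.002 0" --pt "1 0.03 -0.012 -0.002 0" --pt "1 0.036 -0.014 -0.002 0"

```text
time: 15.55
eef_pos: [0.5299, -0.3135, 0.0404]
tcp_rot: [-179.9, 0.3, 5.9]
wrist_force: [-16.3, 0.0, 4.0]
finger_gap: -0.002
finger_force: 8.1
```

>>> carry_out --pt "1 0.006 -0.003 0 0" --pt "1 0.012 -0.006 0 0" --pt "1 0.018 -0.009 0 0" --pt "1 0.024 -0.012 0 0" --pt "1 0.03 -0.015 0 0"

```text
time: 16.18
eef_pos: [0.5372, -0.3094, 0.0404]
tcp_rot: [-180.0, 0.2, 5.9]
wrist_force: [-13.6, -3.4, 0.8]
finger_gap: -0.002
finger_force: 6.8
```

```bash
cat >> h.py <<'E'
def far(f):
    # far top edge of block: white-mask boundary columns, ray-cast to z=.045, fitted line
    c=f["color"]; fl,cx,cy=K(f); R,t=f["R"],f["t"]; o=-R.T@t
    m=(c.min(2)>105)
    def cast(u,v,z):
        d=np.stack([(u-cx)/fl,(v-cy)/fl,np.ones_like(u)],-1)@R; k=(z-o[2])/d[...,2]; return o+k[...,None]*d
    us=[];vs=[]
    for u in range(380,476):
        col=c[200:250,u].min(1).astype(float); 
        for v in range(48):
            if col[v]<120<=col[v+1] and col[v+1:v+4].min()>=115: us.append(u);vs.append(200+v+(120-col[v])/(col[v+1]-col[v]));break
    q=loc(cast(np.array(us,float),np.array(vs),.045))*1000
    g=np.ones(len(q),bool)
    for _ in range(6):
        p=np.polyfit(q[g,1],q[g,0],1); r=q[:,0]-np.polyval(p,q[:,1]); g=abs(r)<max(1.5,2*np.median(abs(r)))
    print("far edge n",g.sum(),"y",q[g,1].min().round(),q[g,1].max().round(),"x@+95,-95",np.polyval(p,[95,-95]).round(1),"rms",r[g].std().round(2))
E
python3 - <<'E'
from h import *
f=dict(np.load("top0.npz")); far(f)
f=env.grab_frame("top"); blk(f); far(f);s=env.get_state(); print(s["wrist_force"],s["eef_pos"],loc(s["eef_pos"]))
E
```

```text
far edge n 59 y -86.0 98.0 x@+95,-95 [-44.1 -15.7] rms 0.41
block area 914 size [95.2 86.9]
near [[-111.9, -94.1], [-107.7, -7.4]] far [[-16.9, -98.8], [-12.6, -12.0]] ctr [-62.3 -53.1]
far edge n 64 y -105.0 107.0 x@+95,-95 [ 45.6 -13.6] rms 7.3
[-13.22241373  -3.47284773   1.52622896] [ 0.53746315 -0.30927062  0.04038949] [-0.11450212  0.07682557]
```

>>> carry_out --pt "1 0.005 -0.003 0 0" --pt "1 0.01 -0.005 0 0" --pt "1 0.014 -0.007 0 0"

```text
time: 16.6
eef_pos: [0.5406, -0.3074, 0.0404]
tcp_rot: [-180.0, 0.2, 5.9]
wrist_force: [-12.1, -4.2, 0.5]
finger_gap: 0.002
finger_force: 6.3
```

>>> carry_out --pt "1 -0.04 0 0 0" --pt "1 -0.08 0.05 0 0" --pt "1 -0.08 0.25 0 0" --pt "1 -0.08 0.44 0 0" --pt "1 -0.08 0.56 0 0" --pt "1 -0.08 0.6 0 0" --pt "1 -0.07 0.6 0 0" --pt "1 -0.06 0.6 0 0"

```text
time: 17.6
eef_pos: [0.5429, -0.4574, 0.0409]
tcp_rot: [180.0, 0.0, 5.9]
wrist_force: [-15.3, -3.9, 1.8]
finger_gap: -0.005
finger_force: 8.0
```

```bash
python3 - <<'E'
from h import *
f=env.grab_frame("top"); blk(f); far(f);s=env.get_state(); print(s["wrist_force"],s["eef_pos"],loc(s["eef_pos"]))
E
```

```text
block area 1833 size [ 94.9 192.2]
near [[-108.9, -95.1], [-98.5, 96.7]] far [[-14.2, -100.3], [-3.8, 91.6]] ctr [-56.4  -1.8]
far edge n 78 y -105.0 107.0 x@+95,-95 [ 43.7 -19.1] rms 10.25
[-4.87441702 -0.91455075  1.85932036] [ 0.54274443 -0.45737965  0.04089922] [-0.12473139 -0.07102414]
```

```bash
python3 - <<'E'
from h import *
f=env.grab_frame("top"); blk(f);s=env.get_state(); print(s["wrist_force"],s["eef_pos"],loc(s["eef_pos"]))
im=f["color"][190:310,330:490]; save("t3",cv2.resize(im,None,fx=5,fy=5))
E
```

```text
block area 1821 size [ 94.8 191.7]
near [[-110.0, -94.7], [-97.9, 96.6]] far [[-15.4, -100.7], [-3.2, 90.6]] ctr [-56.6  -2.1]
[-5.29038445 -2.6889253   0.28449581] [ 0.54269735 -0.45739685  0.04090775] [-0.12478    -0.07103633]
```

View pics/t3.png

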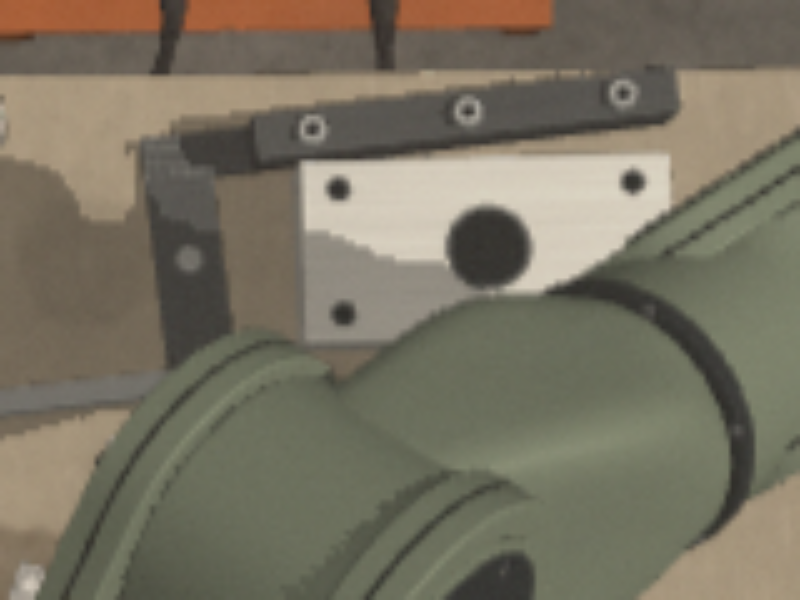

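The picture shows the far face about 3 mm from the bar at the left (305,160) and about 15 mm at the right (668,155). Next I'll push the right end.

>>> carry_out --pt "1 0.004 0.001 0 0" --pt "1 0.008 0.003 0 0" --pt "1 0.013 0.005 0 0" --pt "1 0.018 0.007 0 0" --pt "1 0.023 0.009 0 0" --pt "1 0.028 0.012 0 0" --pt "1 0.033 0.014 0 0"

```text
time: 18.58
eef_pos: [0.5497, -0.4603, 0.0409]
tcp_rot: [-180.0, 0.3, 5.9]
wrist_force: [-16.5, 0.7, 6.1]
finger_gap: -0.001
finger_force: 8.3
```

```bash
cat >> h.py <<'E'
def far2(f):
    P=pts(f); Lc=loc(P[:,:,:2].reshape(-1,2)).reshape(480,640,2)*1000
    m=(P[:,:,2]>.041)&(P[:,:,2]<.049)&(f["color"].min(2)>100)&(abs(Lc[:,:,1])<115)&(Lc[:,:,0]>-130)&(Lc[:,:,0]<5)
    q=Lc[m]; e=[]
    for y in np.arange(-90,91,5):
        k=q[abs(q[:,1]-y)<2.5]
        if len(k)>8: e.append((y,np.sort(k[:,0])[-2:].mean()))
    e=np.array(e); g=np.ones(len(e),bool)
    for _ in range(5):
        p=np.polyfit(e[g,0],e[g,1],1); r=e[:,1]-np.polyval(p,e[:,0]); g=abs(r)<2
    print("far2 n",g.sum(),len(e),e[g,0].min(),e[g,0].max(),"L,R gap",(-np.polyval(p,[95,-95])).round(1),"y range",np.percentile(q[:,1],[.5,99.5]).round(1))
E
python3 - <<'E'
from h import *
f=dict(np.load("top0.npz")); far2(f)
f=env.grab_frame("top"); blk(f); far2(f);s=env.get_state(); print(s["wrist_force"],s["eef_pos"],loc(s["eef_pos"]))
E
```

```text
far2 n 33 37 -85.0 90.0 L,R gap [45.  18.2] y range [-95.3  95.6]
block area 1763 size [ 93.9 189.8]
near [[-103.4, -95.6], [-100.9, 94.2]] far [[-9.6, -96.9], [-7.0, 92.9]] ctr [-55.2  -1.4]
far2 n 34 37 -90.0 90.0 L,R gap [ 8.3 13.2] y range [-94.8  93. ]
[-16.7849076    0.61829344   6.32413027] [ 0.54981274 -0.46033698  0.04089386] [-0.11801091 -0.07470411]
```

>>> carry_out --pt "1 0.005 0.002 -0.002 0" --pt "1 0.01 0.004 -0.002 0" --pt "1 0.015 0.006 -0.002 0" --pt "1 0.02 0.008 -0.002 0" --pt "1 0.025 0.01 -0.002 0"

```text
time: 19.25
eef_pos: [0.556, -0.4622, 0.041]
tcp_rot: [-180.0, 0.3, 5.9]
wrist_force: [-16.3, -1.4, 1.3]
finger_gap: 0.001
finger_force: 7.8
```

```bash
python3 - <<'E'
from h import *
f=env.grab_frame("top"); blk(f); far2(f);s=env.get_state(); print(s["wrist_force"],s["eef_pos"],loc(s["eef_pos"]))
E
```

```text
block area 1728 size [ 95.1 190.3]
near [[-104.0, 92.4], [-97.1, -97.9]] far [[-8.9, 95.8], [-2.0, -94.4]] ctr [-53.  -1.]
far2 n 36 37 -90.0 90.0 L,R gap [11.8  6. ] y range [-93.1  93.3]
[-15.96645955  -1.57300824   1.37680022] [ 0.55614042 -0.46225863  0.04098924] [-0.11191877 -0.07727666]
```

>>> carry_out --pt "1 0.004 0.002 0 0" --pt "1 0.007 0.003 0 0"

```text
time: 19.55
eef_pos: [0.5578, -0.4628, 0.041]
tcp_rot: [-180.0, 0.3, 5.9]
wrist_force: [-14.9, -1.1, 0.6]
finger_gap: 0.0
finger_force: 7.9
```

>>> carry_out --pt "1 -0.04 0 0 0" --pt "1 -0.08 -0.05 0 0" --pt "1 -0.08 -0.25 0 0" --pt "1 -0.08 -0.44 0 0" --pt "1 -0.08 -0.56 0 0" --pt "1 -0.08 -0.59 0 0" --pt "1 -0.072 -0.59 0 0" --pt "1 -0.066 -0.59 0 0" --pt "1 -0.061 -0.59 0 0"

```text
time: 20.68
eef_pos: [0.5296, -0.3181, 0.0412]
tcp_rot: [180.0, 0.0, 5.9]
wrist_force: [-0.1, 0.0, 0.2]
finger_gap: -0.001
finger_force: 0.0
```

```bash
python3 - <<'E'
from h import *
f=env.grab_frame("top"); blk(f); far2(f);s=env.get_state(); print(s["wrist_force"],s["eef_pos"],loc(s["eef_pos"]))
w=env.grab_frame("wrist"); save("w2",w["color"])
E
```

```text
block area 904 size [94.9 80.1]
near [[-100.7, -18.5], [-96.9, -98.4]] far [[-5.8, -14.0], [-2.0, -94.0]] ctr [-51.3 -56.2]
far2 n 27 27 -90.0 90.0 L,R gap [12.9  4.5] y range [-95.9  93.9]
[-0.37809224  0.34123284  0.04536494] [ 0.52976215 -0.31784593  0.04117533] [-0.1230573   0.06910222]
```

View pics/w2.png

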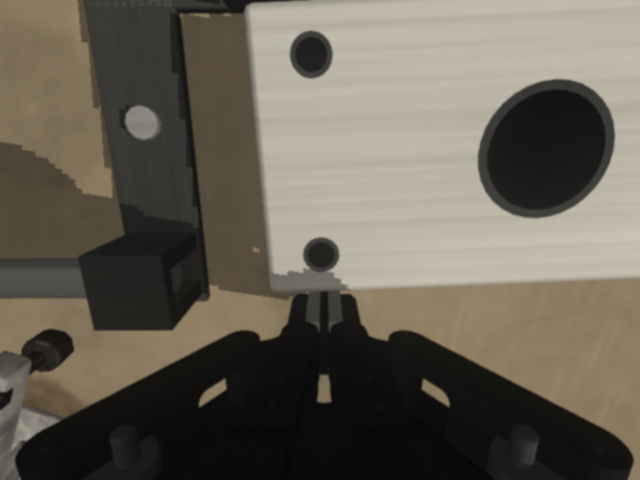

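The wrist view shows the fingers just short of the near-left corner (270,290). The block is clear of the strap. Pushing on with the left end.

>>> carry_out --pt "1 0.004 0 0 0" --pt "1 0.008 0 0 0" --pt "1 0.012 0 0 0" --pt "1 0.016 0 0 0" --pt "1 0.02 -0.001 0 0" --pt "1 0.024 -0.002 0 0" --pt "1 0.028 -0.004 0 0" --pt "1 0.032 -0.006 0 0" --pt "1 0.036 -0.008 0 0"

```text
time: 21.9
eef_pos: [0.5364, -0.3157, 0.0413]
tcp_rot: [179.9, 0.2, 5.9]
wrist_force: [-14.6, -5.2, 5.1]
finger_gap: -0.004
finger_force: 7.4
```

```bash
python3 - <<'E'
from h import *
f=env.grab_frame("top"); blk(f); far2(f);s=env.get_state(); print(s["wrist_force"],s["eef_pos"],loc(s["eef_pos"]))
E
```

```text
block area 877 size [94.3 77.5]
near [[-99.9, -21.3], [-97.0, -98.7]] far [[-5.7, -17.7], [-2.7, -95.1]] ctr [-51.4 -58.2]
far2 n 20 21 -90.0 90.0 L,R gap [12.2  4.1] y range [-95.1  93.2]
[-13.6156193   -5.50375324   4.93895125] [ 0.53649803 -0.31560103  0.04132763] [-0.11612366  0.07063073]
```

>>> carry_out --pt "1 0.005 -0.002 0 0" --pt "1 0.01 -0.004 0 0" --pt "1 0.015 -0.006 0 0" --pt "1 0.02 -0.009 0 0" --pt "1 0.024 -0.011 0 0"

```text
time: 22.58
eef_pos: [0.5419, -0.3123, 0.0413]
tcp_rot: [180.0, 0.2, 5.9]
wrist_force: [-15.7, -4.7, 6.7]
finger_gap: 0.003
finger_force: 8.3
```

```bash
python3 - <<'E'
from h import *
f=env.grab_frame("top"); blk(f); far2(f);s=env.get_state(); print(s["wrist_force"],s["eef_pos"],loc(s["eef_pos"]))
E
```

```text
block area 869 size [94.6 82.5]
near [[-100.8, -96.3], [-100.3, -13.8]] far [[-6.1, -96.9], [-5.6, -14.4]] ctr [-53.2 -55.3]
far2 n 16 18 -90.0 90.0 L,R gap [5.3 7.9] y range [-95.2  92.2]
[-15.43958422  -4.0711674    5.64511815] [ 0.5419539  -0.31219118  0.04128517] [-0.11034125  0.07345161]
```

>>> carry_out --pt "1 0.004 -0.002 -0.001 0" --pt "1 0.008 -0.004 -0.002 0"

```text
time: 22.88
eef_pos: [0.5441, -0.3108, 0.0414]
tcp_rot: [180.0, 0.2, 5.9]
wrist_force: [-10.0, -4.7, -4.7]
finger_gap: 0.003
finger_force: 5.2
```

>>> carry_out --pt "1 -0.035 0 0 0" --pt "1 -0.07 0.05 0 0" --pt "1 -0.07 0.25 0 0" --pt "1 -0.07 0.43 0 0" --pt "1 -0.07 0.54 0 0" --pt "1 -0.07 0.57 0 0" --pt "1 -0.064 0.57 0 0" --pt "1 -0.058 0.57 0 0" --pt "1 -0.053 0.57 0 0" --pt "1 -0.049 0.57 0 0"

```text
time: 24.12
eef_pos: [0.5489, -0.4524, 0.0419]
tcp_rot: [180.0, -0.0, 6.0]
wrist_force: [0.8, 0.6, 0.6]
finger_gap: 0.001
finger_force: 0.0
```

```bash
python3 - <<'E'
from h import *
f=env.grab_frame("top"); blk(f); far2(f);s=env.get_state(); print(s["wrist_force"],s["eef_pos"],loc(s["eef_pos"]))
E
```

```text
block area 1792 size [ 93.8 191.9]
near [[-100.0, -96.5], [-94.9, 95.5]] far [[-6.1, -98.9], [-1.1, 92.9]] ctr [-50.5  -1.7]
far2 n 32 37 -90.0 90.0 L,R gap [2.4 8.9] y range [-94.1  93.6]
[-0.78506189  0.10790991 -0.41179489] [ 0.5489402  -0.45246786  0.04188132] [-0.11805613 -0.06678689]
```

>>> carry_out --pt "1 0.004 0 0 0" --pt "1 0.008 0 0 0" --pt "1 0.012 0 0 0" --pt "1 0.016 0.001 0 0" --pt "1 0.02 0.002 0 0" --pt "1 0.024 0.003 0 0" --pt "1 0.028 0.005 0 0"

```text
time: 25.05
eef_pos: [0.5538, -0.4532, 0.0416]
tcp_rot: [-179.9, 0.2, 5.9]
wrist_force: [-15.9, 6.5, 9.4]
finger_gap: -0.0
finger_force: 7.4
```

>>> carry_out --pt "1 0.004 0.002 0 0" --pt "1 0.008 0.004 0 0" --pt "1 0.012 0.006 0 0"

```text
time: 25.42
eef_pos: [0.5566, -0.4547, 0.0417]
tcp_rot: [-179.9, 0.3, 5.9]
wrist_force: [-16.9, 5.6, 8.3]
finger_gap: 0.002
finger_force: 8.0
```

```bash
python3 - <<'E'
from h import *
f=env.grab_frame("top"); blk(f); far2(f);s=env.get_state(); print(s["wrist_force"],s["eef_pos"],loc(s["eef_pos"]))
E
```

```text
block area 1661 size [ 94.2 191.4]
near [[-97.0, 93.8], [-95.1, -97.7]] far [[-2.9, 94.7], [-0.9, -96.7]] ctr [-49.   -1.5]
far2 n 33 37 -85.0 90.0 L,R gap [4.8 5.8] y range [-94.3  92.9]
[-16.09645665   5.08825329   7.59637155] [ 0.55670261 -0.4547392   0.04164065] [-0.11057366 -0.06985718]
```

>>> carry_out --pt "1 0.004 0.002 -0.002 0" --pt "1 0.008 0.003 -0.002 0"

```text
time: 25.72
eef_pos: [0.5585, -0.4554, 0.0417]
tcp_rot: [-179.9, 0.3, 5.9]
wrist_force: [-16.0, 1.3, 1.1]
finger_gap: -0.002
finger_force: 7.5
```

>>> carry_out --pt "1 0.003 0.001 0 0"

```text
time: 25.85
eef_pos: [0.5592, -0.4557, 0.0417]
tcp_rot: [-179.9, 0.3, 5.9]
wrist_force: [-15.1, 0.8, 1.9]
finger_gap: -0.002
finger_force: 7.7
```

>>> carry_out --pt "1 0.003 0.001 0 0"

```text
time: 25.98
eef_pos: [0.5598, -0.456, 0.0417]
tcp_rot: [-179.9, 0.3, 5.9]
wrist_force: [-16.6, 0.4, 1.6]
finger_gap: -0.001
finger_force: 7.8
```

```bash
python3 - <<'E'
from h import *
f=env.grab_frame("top"); blk(f); far2(f);s=env.get_state(); print(s["wrist_force"],s["eef_pos"],loc(s["eef_pos"]))
E
```

```text
block area 1641 size [ 93.6 191.8]
near [[-98.0, 92.5], [-92.9, -99.3]] far [[-4.5, 94.9], [0.6, -96.8]] ctr [-48.7  -2.2]
far2 n 33 37 -90.0 90.0 L,R gap [6.5 1.8] y range [-92.7  93. ]
[-16.10158163   0.89018137   0.8751857 ] [ 0.55993907 -0.45602057  0.04172979] [-0.10748887 -0.07146984]
```

>>> carry_out --pt "1 -0.03 0 0 0" --pt "1 -0.06 -0.05 0 0" --pt "1 -0.06 -0.25 0 0" --pt "1 -0.06 -0.42 0 0" --pt "1 -0.06 -0.52 0 0" --pt "1 -0.06 -0.55 0 0" --pt "1 -0.052 -0.55 0 0" --pt "1 -0.046 -0.55 0 0" --pt "1 -0.041 -0.55 0 0" --pt "1 -0.037 -0.55 0 0"

```text
time: 27.28
eef_pos: [0.5389, -0.32, 0.0422]
tcp_rot: [180.0, 0.0, 5.9]
wrist_force: [0.9, -0.0, 0.5]
finger_gap: -0.003
finger_force: 0.0
```

>>> carry_out --pt "1 0.004 0 0 0" --pt "1 0.008 0 0 0" --pt "1 0.012 0 0 0" --pt "1 0.016 -0.001 0 0"

```text
time: 27.78
eef_pos: [0.5424, -0.3192, 0.0423]
tcp_rot: [180.0, 0.1, 5.9]
wrist_force: [-7.3, -1.7, 3.4]
finger_gap: 0.001
finger_force: 3.8
```

```bash
python3 - <<'E'
from h import *
f=env.grab_frame("top"); blk(f); far2(f);s=env.get_state(); print(s["wrist_force"],s["eef_pos"],loc(s["eef_pos"]))
E
```

```text
block area 782 size [94.5 75.5]
near [[-96.4, -23.0], [-94.4, -98.6]] far [[-1.9, -20.5], [0.1, -96.0]] ctr [-48.2 -59.5]
far2 n 18 20 -85.0 90.0 L,R gap [7.  1.3] y range [-95.6  93.6]
[-3.78863356 -0.77333326  2.63532143] [ 0.54237509 -0.31922165  0.04232237] [-0.11065726  0.06641563]
```

>>> carry_out --pt "1 0.004 -0.001 0 0" --pt "1 0.008 -0.002 0 0" --pt "1 0.012 -0.004 0 0" --pt "1 0.016 -0.006 0 0"

```text
time: 28.32
eef_pos: [0.5441, -0.3182, 0.0423]
tcp_rot: [180.0, 0.3, 5.8]
wrist_force: [-18.3, -3.1, 8.7]
finger_gap: 0.001
finger_force: 9.7
```

>>> carry_out --pt "1 0.003 -0.001 -0.001 0"

```text
time: 28.45
eef_pos: [0.545, -0.3177, 0.0424]
tcp_rot: [-180.0, 0.3, 5.9]
wrist_force: [-15.2, -2.3, 2.7]
finger_gap: -0.003
finger_force: 7.9
```

```bash
python3 - <<'E'
from h import *
f=env.grab_frame("top"); blk(f); far2(f);s=env.get_state(); print(s["wrist_force"],s["eef_pos"],loc(s["eef_pos"]))
E
```

```text
block area 761 size [94.6 75.8]
near [[-96.6, -21.9], [-96.0, -97.7]] far [[-2.0, -21.2], [-1.4, -97.1]] ctr [-49.  -59.5]
far2 n 18 19 -85.0 90.0 L,R gap [2.1 3.9] y range [-95.7  92.5]
[-16.80582454  -2.75512072   5.28017478] [ 0.54519701 -0.31751857  0.04236601] [-0.10767278  0.0678144 ]
```

>>> carry_out --pt "1 0.003 -0.001 0 0"

```text
time: 28.62
eef_pos: [0.5456, -0.3174, 0.0424]
tcp_rot: [-180.0, 0.3, 5.9]
wrist_force: [-18.4, -1.5, 7.3]
finger_gap: 0.001
finger_force: 9.2
```

>>> carry_out --pt "1 0.002 -0.001 0 0"

```text
time: 28.75
eef_pos: [0.5457, -0.3173, 0.0424]
tcp_rot: [180.0, 0.3, 5.8]
wrist_force: [-22.7, -4.1, 7.3]
finger_gap: 0.001
finger_force: 11.2
```

The force rises with no motion, so the left end is on the bar. Now I'll finish the right end.

>>> carry_out --pt "1 -0.03 0 0 0" --pt "1 -0.06 0.05 0 0" --pt "1 -0.06 0.25 0 0" --pt "1 -0.06 0.42 0 0" --pt "1 -0.06 0.52 0 0" --pt "1 -0.06 0.55 0 0" --pt "1 -0.05 0.55 0 0" --pt "1 -0.043 0.55 0 0" --pt "1 -0.038 0.55 0 0"

```text
time: 29.88
eef_pos: [0.5541, -0.453, 0.0428]
tcp_rot: [-180.0, -0.0, 6.0]
wrist_force: [-0.3, 0.2, -0.8]
finger_gap: -0.001
finger_force: 0.0
```

```bash
python3 - <<'E'
from h import *
f=env.grab_frame("top"); blk(f); far2(f);s=env.get_state(); print(s["wrist_force"],s["eef_pos"],loc(s["eef_pos"]))
E
```

```text
block area 1763 size [ 93.9 189.9]
near [[-94.7, -95.8], [-94.4, 94.1]] far [[-0.8, -95.9], [-0.4, 94.0]] ctr [-47.6  -0.9]
far2 n 32 37 -90.0 90.0 L,R gap [1.9 4.1] y range [-93.6  92.9]
[ 0.5578797  -0.00732907  0.23824627] [ 0.55406652 -0.45314088  0.04274006] [-0.11302824 -0.06799207]
```

>>> carry_out --pt "1 0.004 0 0 0" --pt "1 0.008 0 0 0" --pt "1 0.012 0 0 0" --pt "1 0.016 0 0 0" --pt "1 0.02 0 0 0"

```text
time: 30.55
eef_pos: [0.5585, -0.4533, 0.0426]
tcp_rot: [180.0, 0.0, 5.9]
wrist_force: [0.6, -0.3, 0.4]
finger_gap: 0.002
finger_force: 0.2
```

>>> carry_out --pt "1 0.003 0 0 0" --pt "1 0.006 0.001 0 0"

```text
time: 30.8
eef_pos: [0.5587, -0.4534, 0.0425]
tcp_rot: [-179.9, 0.2, 5.9]
wrist_force: [-14.5, 5.6, 9.1]
finger_gap: -0.005
finger_force: 6.6
```

>>> carry_out --pt "1 0.003 0.001 -0.002 0"

```text
time: 30.92
eef_pos: [0.5588, -0.4535, 0.0427]
tcp_rot: [-179.9, 0.2, 5.9]
wrist_force: [-13.8, 3.3, 0.7]
finger_gap: 0.0
finger_force: 6.7
```

>>> carry_out --pt "1 0.002 0.001 0 0"

```text
time: 31.05
eef_pos: [0.5592, -0.4537, 0.0426]
tcp_rot: [-179.9, 0.2, 5.9]
wrist_force: [-15.5, 4.8, 5.5]
finger_gap: -0.002
finger_force: 7.2
```

>>> carry_out --pt "1 0.003 0.001 0 0"

```text
time: 31.18
eef_pos: [0.5598, -0.454, 0.0426]
tcp_rot: [-179.9, 0.3, 5.9]
wrist_force: [-15.8, 4.7, 3.7]
finger_gap: 0.001
finger_force: 7.6
```

>>> carry_out --pt "1 0.002 0.001 0 0"

```text
time: 31.3
eef_pos: [0.5602, -0.4542, 0.0426]
tcp_rot: [-179.9, 0.3, 5.9]
wrist_force: [-18.6, 6.6, 6.8]
finger_gap: -0.001
finger_force: 9.1
```

```bash
python3 - <<'E'
from h import *
f=env.grab_frame("top"); blk(f); far2(f);s=env.get_state(); print(s["wrist_force"],s["eef_pos"],loc(s["eef_pos"]))
im=f["color"][190:310,330:490]; save("t4",cv2.resize(im,None,fx=5,fy=5))
E
```

```text
block area 1643 size [ 94.  191.4]
near [[-95.1, 93.4], [-92.9, -98.0]] far [[-1.2, 94.4], [1.0, -96.9]] ctr [-47.1  -1.8]
far2 n 33 37 -90.0 90.0 L,R gap [3.2 1.8] y range [-92.9  92.6]
[-16.19888834   5.71603778   5.15589027] [ 0.5601879  -0.45416669  0.04258094] [-0.10704762 -0.06965212]
```

View pics/t4.png

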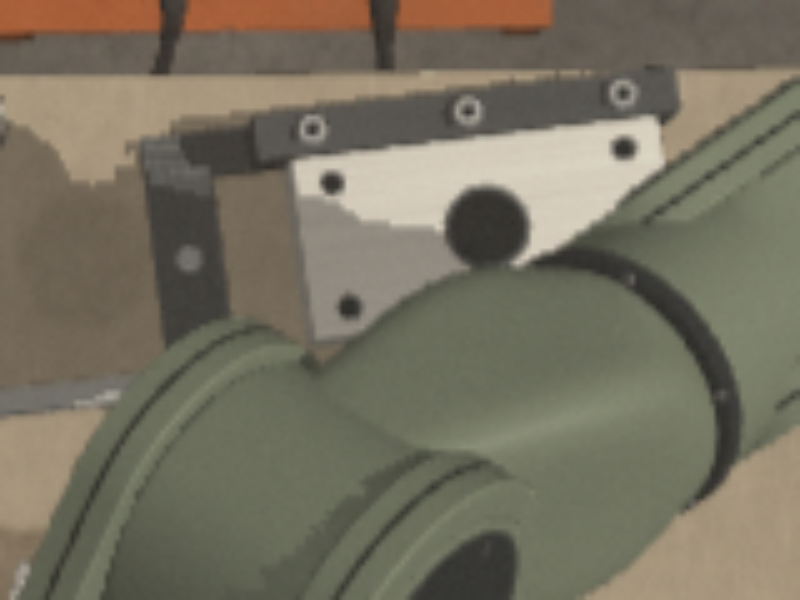

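The block's far edge now lies along the bar: right end tight, left about 1 mm off. I'll give the left end one light check push on the way to the bolt.

>>> carry_out --pt "1 -0.03 0 0 0" --pt "1 -0.06 -0.05 0 0" --pt "1 -0.06 -0.25 0 0" --pt "1 -0.06 -0.42 0 0" --pt "1 -0.06 -0.51 0 0" --pt "1 -0.06 -0.54 0 0" --pt "1 -0.046 -0.54 0 0" --pt "1 -0.036 -0.54 0 0" --pt "1 -0.028 -0.54 0 0" --pt "1 -0.024 -0.54 0 0"

```text
time: 32.6
eef_pos: [0.5426, -0.3208, 0.043]
tcp_rot: [180.0, 0.0, 5.9]
wrist_force: [0.4, 0.5, -0.1]
finger_gap: 0.001
finger_force: 0.0
```

>>> carry_out --pt "1 0.004 0 0 0" --pt "1 0.008 0 0 0" --pt "1 0.011 0 0 0"

```text
time: 32.98
eef_pos: [0.5452, -0.3202, 0.0431]
tcp_rot: [-180.0, 0.0, 5.9]
wrist_force: [-3.3, 0.4, 2.3]
finger_gap: -0.0
finger_force: 2.0
```

```bash
python3 - <<'E'
from h import *
s=env.get_state(); print(s["wrist_force"],s["eef_pos"],loc(s["eef_pos"]))
E
```

```text
[-3.28450007  0.40552512  2.3067474 ] [ 0.5451716  -0.32021863  0.04308892] [-0.10798028  0.06513179]
```

Left contact comes within about 1 mm of the flush position, so the block is seated. Next is the bolt.

>>> carry_out --pt "1 -0.04 0 0 0" --pt "1 -0.06 0 -0.1 0" --pt "1 -0.06 0 -0.3 0" --pt "1 -0.04 -0.15 -0.48 0" --pt "1 -0.02 -0.35 -0.48 0" --pt "1 0 -0.57 -0.48 0" --pt "1 0 -0.74 -0.48 0" --pt "1 0 -0.8 -0.48 0" --pt "1 0 -0.8 -0.48 0"

```text
time: 34.1
eef_pos: [0.5244, -0.1212, 0.1632]
tcp_rot: [180.0, -0.0, 6.0]
wrist_force: [-0.3, -1.3, -0.4]
finger_gap: 0.0
finger_force: 0.0
```

```bash
python3 - <<'E'
from h import *
s=env.get_state(); print(s["wrist_force"],s["eef_pos"],loc(s["eef_pos"]))
go(wor(-.107,.330),.062,6)
f=env.grab_frame("top"); far2(f); blk(f)
w=env.grab_frame("wrist"); save("w3",w["color"])
z=w["z_map"]; fl,cx,cy=K(w); v,u=np.mgrid[0:480,0:640]; c=np.stack([(u-cx)/fl*z,(v-cy)/fl*z,z,np.ones_like(z)],-1)@w["mount"].T
y=np.radians(s["tcp_rot"][2]); X=c[...,:3]*[1,-1,-1]; R=np.array([[np.cos(y),-np.sin(y),0],[np.sin(y),np.cos(y),0],[0,0,1]]); X=X@R.T+s["eef_pos"]
L=loc(X[...,:2].reshape(-1,2)).reshape(480,640,2); m=(z>0)&(X[...,2]>.05)&(X[...,2]<.07)&(L[...,1]>.24)&(abs(L[...,0]+.107)<.03)
print("knob",m.sum(),np.median(L[m],0),L[m].min(0),L[m].max(0),X[m][:,2].max())
E
```

```text
[-0.27059046 -1.32151317 -0.35754562] [ 0.52444873 -0.12119254  0.16321115] [-0.10778574  0.26523372]
shift [ 0.003 -0.259  0.405 -0.   ] dist 0.065
far2 n 34 37 -90.0 85.0 L,R gap [2.7 2.7] y range [-95.1  92.6]
block area 2478 size [ 95.  191.3]
near [[-96.0, 93.5], [-95.4, -97.8]] far [[-1.0, 93.8], [-0.4, -97.5]] ctr [-48.2  -2. ]
knob 373 [-0.10686929  0.28845728] [-0.11521276  0.2819189 ] [-0.10157237  0.29579631] 0.06345207062111277
```

View pics/w3.png

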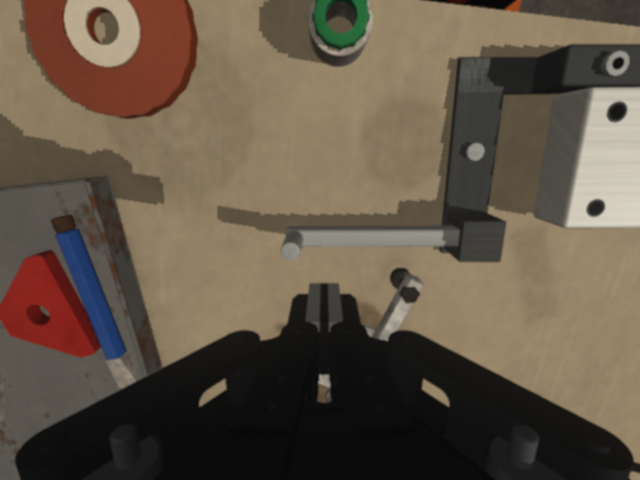

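The wrist view shows the bolt knob at (291,246), measured at y = 0.288 m, so it is withdrawn about 95 mm. The block is flush on the bar, and I'll come down on the knob's left.

>>> carry_out --pt "1 0 -0.12 0 0" --pt "1 0 -0.24 0 0" --pt "1 0.003 -0.26 0.1 0" --pt "1 0.003 -0.26 0.25 0" --pt "1 0.003 -0.26 0.37 0" --pt "1 0.003 -0.26 0.405 0" --pt "1 0.003 -0.26 0.405 0"

```text
time: 35.08
eef_pos: [0.5187, -0.0575, 0.0621]
tcp_rot: [180.0, 0.0, 5.9]
wrist_force: [-0.8, 0.2, 0.6]
finger_gap: -0.0
finger_force: 0.0
```

>>> carry_out --pt "1 0 0.02 0 0" --pt "1 0 0.04 0 0" --pt "1 0 0.06 0 0" --pt "1 0 0.08 0 0" --pt "1 0 0.1 0 0" --pt "1 0 0.12 0 0"

```text
time: 35.83
eef_pos: [0.5217, -0.0864, 0.0618]
tcp_rot: [-180.0, 0.0, 6.0]
wrist_force: [-0.8, 2.7, 1.4]
finger_gap: -0.002
finger_force: 1.3
```

>>> carry_out --pt "1 0 0.03 0 0" --pt "1 0 0.07 0 0" --pt "1 0 0.11 0 0" --pt "1 0 0.15 0 0" --pt "1 0 0.19 0 0" --pt "1 0 0.23 0 0" --pt "1 0 0.27 0 0" --pt "1 0 0.3 0 0" --pt "1 0 0.33 0 0" --pt "1 0 0.345 0 0"

```text
time: 37.08
eef_pos: [0.5306, -0.1726, 0.0618]
tcp_rot: [180.0, 0.0, 5.9]
wrist_force: [0.5, 3.2, -0.2]
finger_gap: -0.006
finger_force: 1.3
```

```bash
python3 - <<'E'
from h import *
s=env.get_state(); print(s["wrist_force"],s["eef_pos"],loc(s["eef_pos"]))
E
```

```text
[ 0.5407135   3.16007602 -0.18022439] [ 0.53063862 -0.17262829  0.06177728] [-0.10700626  0.21343272]
```

>>> carry_out --pt "1 0 0.008 0 0" --pt "1 0 0.016 0 0" --pt "1 0 0.022 0 0" --pt "1 0 0.027 0 0"

```text
time: 37.58
eef_pos: [0.531, -0.1756, 0.0616]
tcp_rot: [-179.7, 0.1, 6.1]
wrist_force: [-3.0, 24.8, 12.3]
finger_gap: -0.0
finger_force: 12.6
```

>>> carry_out --pt "1 0 -0.03 0 0" --pt "1 0 -0.1 0 0" --pt "1 0 -0.1 -0.1 0" --pt "1 0 -0.1 -0.3 0" --pt "1 0 -0.1 -0.5 0" --pt "1 0 -0.1 -0.5 0"

```text
time: 38.33
eef_pos: [0.5297, -0.1536, 0.1897]
tcp_rot: [179.9, -0.2, 6.0]
wrist_force: [0.6, -0.0, -1.1]
finger_gap: -0.005
finger_force: 0.0
```

```bash
python3 - <<'E'
from h import *
s=env.get_state(); print(s["time"],s["wrist_force"],s["eef_pos"],loc(s["eef_pos"]))
f=env.grab_frame("top"); far2(f); blk(f)
w=env.grab_frame("wrist"); save("w4",w["color"])
z=w["z_map"]; fl,cx,cy=K(w); v,u=np.mgrid[0:480,0:640]; c=np.stack([(u-cx)/fl*z,(v-cy)/fl*z,z,np.ones_like(z)],-1)@w["mount"].T
y=np.radians(s["tcp_rot"][2]); X=c[...,:3]*[1,-1,-1]; R=np.array([[np.cos(y),-np.sin(y),0],[np.sin(y),np.cos(y),0],[0,0,1]]); X=X@R.T+s["eef_pos"]
L=loc(X[...,:2].reshape(-1,2)).reshape(480,640,2); m=(z>0)&(X[...,2]>.05)&(X[...,2]<.07)&(L[...,1]>.17)&(L[...,1]<.23)&(abs(L[...,0]+.107)<.015)
print("knob",m.sum(),np.median(L[m],0),L[m].min(0),L[m].max(0))
E
```

```text
38.325 [ 0.62696756 -0.03731195 -1.13326798] [ 0.5296716  -0.15364174  0.18969925] [-0.10598334  0.23241635]
far2 n 33 37 -90.0 90.0 L,R gap [3.8 1.8] y range [-95.5  92.7]
block area 2489 size [ 95.4 191.9]
near [[-96.6, 93.2], [-95.0, -98.7]] far [[-1.1, 93.9], [0.4, -98.0]] ctr [-48.1  -2.4]
knob 325 [-0.10660955  0.19171733] [-0.11479271  0.18384452] [-0.10122302  0.1976335 ]
```

View pics/w4.png

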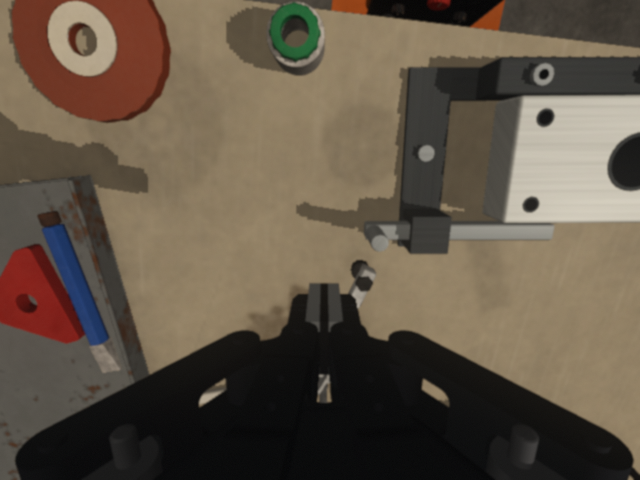

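The bolt lies across the block's near face, with the knob at y = 0.192 m (home). The block is still flush and the gripper is clear.

```bash
python3 -c "
from h import *
print(env.sign_off())"
```

```text
the job is handed in; nothing more can be done
None
```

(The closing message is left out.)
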